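# Uncap a reagent bottle and hold it against the sprung stop

### The arm

A 6-joint arm with a two-finger parallel gripper is mounted at the origin on the work surface. World frame = base frame: x ahead of the robot, y to its left, z up, the work surface at z = 0. Lengths are in mm, angles in rad, forces in N, time in s.
With the tool pointing down it reaches from about 350 to 1000 mm from the base axis. Payload 7.1 kg.
Tool frame: the origin (TCP) lies between the finger pads; the fingertips stand 22 mm ahead of it and the grasp point (between the pads) lies 3 mm ahead of it (manip.finger_overhang is the distance from the TCP to the fingertips, in mm); z points along the fingers, y is the line along which they close (so a half turn about z gives the same grasp; the last joint's range is limited). The gripper opens to 85 mm and grips with 20 to 120 N. Pads are 22 mm wide; open, the fingers measure 114 mm over their backs; the gripper's body (76 mm by 85 mm) begins 54 mm behind the grasp point. The pads swing forward as they close: fully open they stand 13 mm farther back than shut.
Start: joints at [-1.356, 0.423, 1.63, -0, 1.089, -0.019], TCP at [144.817, -607.975, 253.319] pointing down, gripper open.
Joint ranges: [-3, 3], [-0.9, 2.11], [0.09, 2.58], [-1.31, 4.45], [0.11, 2.69], [-2.54, 2.54]. Speed limits (rad/s): [2.39, 2.39, 3.01, 3.14, 3.14, 3.14].

### API

Orientations are given as a rotation vector (axis times angle).
In Python, from plant import manip gives the robot as it stands. Calls block until the motion is done:
- manip.movep(position, orientation): joint-space move of the TCP to a pose.
- manip.move_linear(position, rate=150, ori=None): straight line of the TCP; ori=None keeps the orientation; rate is the mean speed in mm/s.
- manip.movej(angles): joint-space move.
- manip.ungrasp() and manip.grasp(): open the fingers fully, or close them until they stop; the grip force is fixed at half the most.
- manip.pause(seconds).
- manip.inverse_kinematics(position, orientation): joint angles nearest the present ones, or None.
- manip.snapshot(name): name is "scene" or "top" or "wrist"; returns a dict with "frame" (480x640x3 uint8, red, green, blue), "K" (3x3 intrinsics, pixels), "k1" (the pictures are not rectified: a ray, as slopes to the right and down, at radius r is drawn at 1 + k1 r^2 times it, then the intrinsics apply), "T" (4x4, takes a point from camera to world coordinates); the wrist camera has in their place "tool_from_camera" (4x4, takes a point from camera to tool coordinates, whose origin is the TCP and whose axes are the flange's). Camera axes: x right, y down, z forward; pixel columns grow to the right and rows downward; lengths in mm; the calibration is good to about 2 mm. A picture is of the moment at which its call begins: read the wrist's pose just before it. There is no depth.
A pose or a line that the arm cannot do raises manip.MotionError and nothing moves.
- manip.sign_off(): hands the job in; it is judged then, once.
Readings, each from a call of its own:
- manip.read_clock(): time.
- manip.read_qpos(): joint angles.
- manip.read_qvel(): joint speeds.
- manip.read_tau(): joint torques, N m.
- manip.read_ee_pos(): TCP position.
- manip.read_orientation(): TCP orientation.
- manip.read_contact_force(): force on the tool from outside, world axes, zero at the start.
- manip.read_wrist_torque(): the same for the moment, N m.
- manip.read_gripper_width(): finger opening in mm.
- manip.read_finger_force(): force on a finger pad.
Only numpy, scipy, OpenCV 4.12 (cv2) and the standard library are available. Lean on these libraries where they do the work, as an engineer would, in place of code of your own. Each camera call takes 0.05 s, during which the arm holds its last target. There are 200 camera calls.

### The job

Help a colleague fit a dispenser head: lift the loose cap off the square bottle and set it down gently, open side down, in the round cap holder. Then push the bottle along its base board until it sits square against the middle of the sprung stop plate, and keep pressing it there with a steady force of about 10 N (stop plate pushed back about 20 mm). Push from the side so that the bottle's open mouth stays clear, leave the other things alone, and finish while still holding the bottle pressed: do not let go.

Things in the scene. Friction and masses are not known exactly. Their poses are not given: they have to be found in the camera images.
- station: fixed station: grey flat board 280 (x) x 150 (y) x 8 mm with a sprung steel stop plate across it and an aluminium housing behind (130 mm wide, 62 mm above the board, x 116 to 140 mm). Origin: centre of the board's underside, on the bench. +x runs along the board from its open end to the stop: the pressing direction. At rest the plate's face is at x = 60 mm
- stop_plate (a joint): how far the stop plate has been pushed back along the station's +x, in m: 0 at rest, 0.038 at its end. Spring without preload, 500 N/m: 0.020 means 10 N, 0.010 means 5 N. The plate is 120 mm wide (y), 60 mm high (from 3 to 63 mm above the board) and 10 mm thick
- stop_face (a point): centre of the stop plate's face that the bottle is pressed against, 30 mm above the board; moves with the plate; same axes as the station
- bottle: loose white bottle on the board: square body 70 x 70 mm, 76 high, sloping shoulder up to 84, round neck 37 mm in diameter with its rim 110 mm above the underside; 150 to 310 g, sliding it takes 1 to 2 N. Starts 30 to 90 mm short of the stop plate, a little turned. Origin: centre of its underside; z up; x normal to the side facing the stop
- mouth (a point): centre of the bottle's neck rim, 110 mm above the bottle's underside
- cap: loose blue cap, round, 46 mm outer diameter, 28 mm high, open below (inside 41 mm wide, 24 deep), 30 g. Origin: centre of its open lower edge; z up to its closed top. It just rests on the neck's rim, lower edge 86 mm above the bottle's underside, 2 mm above the shoulder; lifts straight off without turning
- holder: cap holder fixed to the bench: white round pedestal 68 mm in diameter (foot 90 mm, 5 mm thick) and 36 mm high with a round recess in its top, 56 mm in diameter and 8 mm deep. Origin: centre of its underside on the bench
- seat (a point): centre of the floor of the holder's recess, 28 mm above the bench, where the cap's lower edge comes to rest
- beaker: bystander: loose open glass beaker, 70 mm in diameter, 95 mm high; origin at the centre of its underside
- tube_rack: bystander: loose blue and white rack with capped tubes, about 54 x 112 mm, 97 mm high; origin at the centre of its underside
- dispenser: bystander: loose dispenser head standing on its 46 mm screw collar, 91 mm high, with a thin side spout; origin at the centre of its underside
Not all that is in view belongs to the job. Leave any black or turquoise look-alike of the holder alone. What is shaped like the cap but orange is not meant.

How it is judged:
By the outcome, as a careful person would: the job done as asked, in the order asked, and still so for the second after the job is handed in, while the arm keeps its last pose, push and grip.
It also fails if it takes over 58 s, if anything falls off the work surface, if the arm or the gripper's body presses on something with over 40 N, if the wrist force passes 120 N, or if a joint passes its speed limit or range.

## Working session

There is one attempt and no reset: what is moved stays moved. The work goes in short steps, each a Python script; the robot and the scene stay as the last script left them, time stands still between calls to the robot, and variables do not carry over. Pictures are saved under pics/ and viewed, at most 10 in all, crops included, and the job is handed in when it is done.

```bash
ls; mkdir -p pics
python3 - <<'E'
from plant import manip
import cv2
for n in ["scene","top"]:
    s=manip.snapshot(n); cv2.imwrite(f"pics/{n}0.png",s["frame"][:,:,::-1]); print(n,s["K"].tolist(),s["k1"],s["T"].round(3).tolist())
print(manip.read_clock(),manip.read_orientation())
E
```

```text
pics
scene [[585.050711570997, 0.0, 315.52318020024575], [0.0, 585.050711570997, 234.42166382106348], [0.0, 0.0, 1.0]] -0.09529018326219153 [[-0.576, 0.622, -0.53, 1062.106], [0.817, 0.443, -0.368, 408.545], [0.006, -0.646, -0.764, 914.147], [0.0, 0.0, 0.0, 1.0]]
top [[484.2139821957211, 0.0, 323.6887417841189], [0.0, 484.2139821957211, 244.37948361035293], [0.0, 0.0, 1.0]] -0.05533713572569761 [[0.027, -0.983, 0.181, 340.163], [-0.999, -0.032, -0.023, 14.089], [0.028, -0.18, -0.983, 1040.94], [0.0, 0.0, 0.0, 1.0]]
0.1 [-3.11885250e+00 -3.66228118e-01  2.08667627e-04]
```

View pics/scene0.png

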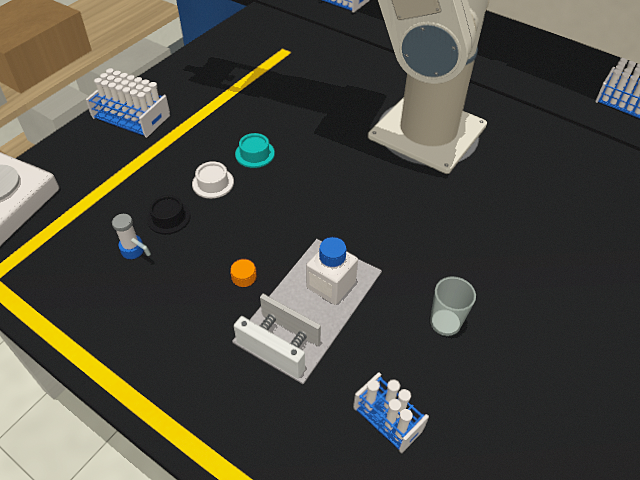

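View pics/top0.png

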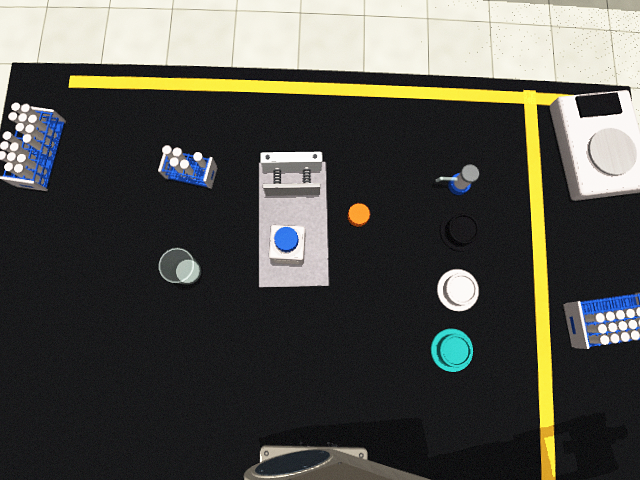

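Both pictures show the white bottle with its blue cap (scene 332,250; top 286,239) near the board's open end, with the stop on the far side. There are three holder candidates in the top view: black (461,231), white (458,290) and turquoise (452,350). White fits the description. There are two cap candidates: blue on the bottle (286,239) and orange on the bench (359,214). Blue fits. I'll confirm both in one crop and measure.

```bash
cat > h.py <<'E'
import numpy as np, cv2
from plant import manip
from scipy.spatial.transform import Rotation as R
def ray(s,px,z,T=None):
    """pixels -> world points on plane z"""
    T=s["T"] if T is None else T
    k=s["k1"]
    n=cv2.undistortPoints(np.array(px,float).reshape(-1,1,2),s["K"],np.array([k,0,0,0,0.])).reshape(-1,2)
    d=np.c_[n,np.ones(len(n))]@T[:3,:3].T
    return T[:3,3]+d*((z-T[2,3])/d[:,2])[:,None]
def proj(s,P,T=None):
    T=s["T"] if T is None else T
    Ti=np.linalg.inv(T)
    return cv2.projectPoints(np.array(P,float).reshape(-1,1,3),cv2.Rodrigues(Ti[:3,:3])[0],Ti[:3,3],s["K"],np.array([s["k1"],0,0,0,0.]))[0].reshape(-1,2)
def wrist():
    p=np.array(manip.read_ee_pos());o=np.array(manip.read_orientation())
    s=manip.snapshot("wrist");A=np.eye(4);A[:3,:3]=R.from_rotvec(o).as_matrix();A[:3,3]=p
    return s,A@s["tool_from_camera"]
def down(yaw):
    """tool down; tool y axis (closing line) along world angle yaw"""
    y=np.array([np.cos(yaw),np.sin(yaw),0]);z=np.array([0,0,-1.])
    return R.from_matrix(np.c_[np.cross(y,z),y,z]).as_rotvec()
E
python3 - <<'E'
from h import *
s=manip.snapshot("top");f=s["frame"]
cv2.imwrite("pics/crop.png",cv2.resize(f[140:320,240:500],None,fx=3,fy=3,interpolation=cv2.INTER_CUBIC)[:,:,::-1])
i=f.astype(int);hsv=cv2.cvtColor(f,cv2.COLOR_RGB2HSV)
def blob(m,x0,x1,y0,y1):
    q=np.zeros_like(m,np.uint8);q[y0:y1,x0:x1]=m[y0:y1,x0:x1]
    c=max(cv2.findContours(q,cv2.RETR_EXTERNAL,cv2.CHAIN_APPROX_NONE)[0],key=cv2.contourArea);return c
c=blob((hsv[:,:,0]>100)&(hsv[:,:,0]<125)&(hsv[:,:,1]>150),260,320,215,265)
pts=ray(s,c,122);print("cap",pts.min(0),pts.max(0),(pts.min(0)+pts.max(0))/2, cv2.minEnclosingCircle(c))
c=blob((hsv[:,:,1]<60)&(hsv[:,:,2]>120),425,490,262,320)
pts=ray(s,c,2.5);print("holder foot",pts.min(0),pts.max(0),(pts.min(0)+pts.max(0))/2)
print("board near corners",ray(s,[(259,287),(328.5,286)],8))
E
```

```text
cap [493.78498716  44.25049452 122.        ] [541.19797941  87.3701483  122.        ] [517.49148328  65.81032141 122.        ] ((286.0, 239.0), 12.369417190551758)
holder foot [ 396.37151717 -348.77876043    2.5       ] [ 486.02014764 -258.04472501    2.5       ] [ 441.19583241 -303.41174272    2.5       ]
board near corners [[433.36420468 125.42318808   8.        ]
 [439.99841763 -22.58731744   8.        ]]
```

View pics/crop.png

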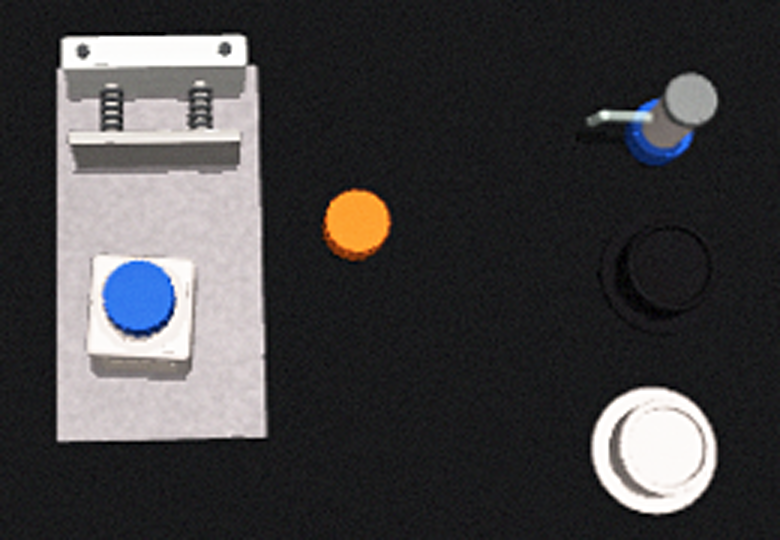

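The crop confirms the blue cap on the bottle and the white holder (crop 655,450). Next I'll fit the station and bottle poses from the corner pixels and check reach for the grasp and for a tilted push.

Run:
```python
from h import *
from scipy.optimize import least_squares
s=manip.snapshot("top")
cp=lambda p:np.array(p,float)/3+[240-.33,140-.33]
def pts(q,P): 
    c,sn=np.cos(q[2]),np.sin(q[2]);P=np.array(P,float);o=P.copy();o[:,0]=q[0]+c*P[:,0]-sn*P[:,1];o[:,1]=q[1]+sn*P[:,0]+c*P[:,1];return o
def fit(P,px,q0):
    r=least_squares(lambda q:(proj(s,pts(q,P))-px).ravel(),q0);print(r.x.round(3),np.abs(r.fun).max().round(2));return r.x
# station: y+ = left
P=[(-140,75,8),(-140,-75,8),(140,65,70),(140,-65,70),(55+15,60,71),(70,-60,71)]
st=fit(P,cp([(57,441),(267,437),(61,37),(247,36),(68,132),(240,135)]),[570,50,0])
b=fit([(35,35,84),(35,-35,84),(-35,-35,84),(-35,35,84)],cp([(92,254),(195,261),(190,360),(88,355)]),[520,60,0])
c,sn=np.cos(st[2]),np.sin(st[2])
for n,p in(("bottle",b[:2]),("cap",np.array([518.5,65.8]))):
    d=p-st[:2];print(n,"in station",c*d[0]+sn*d[1],-sn*d[0]+c*d[1])
print(manip.finger_overhang)
for x in (440,480,540,560):
  for t in (35,45,55,65):
    z=np.array([np.cos(np.radians(t)),0,-np.sin(np.radians(t))]);y=np.array([0,1,0.])
    for sg in(1,-1):
      o=R.from_matrix(np.c_[np.cross(sg*y,z),sg*y,z]).as_rotvec()
      j=manip.inverse_kinematics([x-22*z[0],60,40-22*z[2]],o);print(x,t,sg,None if j is None else np.round(j,2))
for yaw in(0,np.pi/2,-np.pi/2,np.pi):print(yaw,[None if j is None else np.round(j,2) for j in (manip.inverse_kinematics(p,down(yaw)) for p in((518,66,250),(441,-303,62)))])
```

```text
[5.75662e+02 5.90800e+01 4.90000e-02] 1.72
[ 5.18459e+02  6.61720e+01 -1.50000e-02] 0.81
bottle in station -56.78372780991554 9.904736844517583
cap in station -56.761405937563985 9.530686752170503
22.0
440 35 1 [0.24 0.98 2.57 3.34 1.36 1.67]
440 35 -1 [ 0.24  0.98  2.57  3.34  1.36 -1.47]
440 45 1 [0.21 0.76 2.54 3.32 0.95 1.61]
440 45 -1 [ 0.21  0.76  2.54  3.32  0.95 -1.53]
440 55 1 [0.18 0.61 2.47 3.34 0.55 1.55]
440 55 -1 [ 0.18  0.61  2.47  3.34  0.55 -1.59]
440 65 1 [0.15 0.52 2.38 3.47 0.2  1.39]
440 65 -1 [ 0.15  0.52  2.38  3.47  0.2  -1.75]
480 35 1 [0.2  0.91 2.5  3.32 1.22 1.63]
480 35 -1 [ 0.2   0.91  2.5   3.32  1.22 -1.51]
480 45 1 [0.18 0.73 2.46 3.31 0.83 1.58]
480 45 -1 [ 0.18  0.73  2.46  3.31  0.83 -1.56]
480 55 1 [0.15 0.6  2.39 3.34 0.46 1.52]
480 55 -1 [ 0.15  0.6   2.39  3.34  0.46 -1.62]
480 65 1 [0.14 0.53 2.3  3.57 0.14 1.27]
480 65 -1 [ 0.14  0.53  2.3   3.57  0.14 -1.87]
540 35 1 [0.16 0.84 2.39 3.29 1.05 1.59]
540 35 -1 [ 0.16  0.84  2.39  3.29  1.05 -1.55]
540 45 1 [0.15 0.7  2.34 3.3  0.69 1.55]
540 45 -1 [ 0.15  0.7   2.34  3.3   0.69 -1.59]
540 55 1 [0.13 0.61 2.27 3.36 0.35 1.47]
540 55 -1 [ 0.13  0.61  2.27  3.36  0.35 -1.67]
540 65 1 None
540 65 -1 None
560 35 1 [0.15 0.83 2.35 3.29 1.   1.58]
560 35 -1 [ 0.15  0.83  2.35  3.29  1.   -1.56]
560 45 1 [0.14 0.7  2.31 3.3  0.65 1.54]
560 45 -1 [ 0.14  0.7   2.31  3.3   0.65 -1.6 ]
560 55 1 [0.12 0.61 2.23 3.37 0.32 1.46]
560 55 -1 [ 0.12  0.61  2.23  3.37  0.32 -1.69]
560 65 1 None
560 65 -1 None
0 [array([ 0.1 ,  0.28,  1.86, -0.  ,  1.01,  0.1 ]), array([-0.62,  0.59,  1.92, -0.  ,  0.62, -0.62])]
1.5707963267948966 [array([ 0.1 ,  0.28,  1.86, -0.  ,  1.01, -1.47]), array([-0.62,  0.59,  1.92, -0.  ,  0.62, -2.2 ])]
-1.5707963267948966 [array([ 0.1 ,  0.28,  1.86, -0.  ,  1.01,  1.67]), array([-0.62,  0.59,  1.92, -0.  ,  0.62,  0.95])]
3.141592653589793 [None, array([-0.62,  0.59,  1.92,  0.  ,  0.62,  2.52])]
```

Run:
```python
from h import *
manip.movep([518,66,260],down(0))
s,T=wrist();np.savez("w1.npz",T=T,K=s["K"],k1=s["k1"]);cv2.imwrite("pics/w1.png",s["frame"][:,:,::-1])
print(manip.read_clock(),manip.read_ee_pos(),T.round(2).tolist())
print(proj(s,[(518,66,122)],T))
```

```text
2.9667 [518.16874699  65.33871261 259.99791573] [[1.0, 0.0, -0.0, 518.07], [-0.0, -0.95, -0.31, 145.68], [-0.0, 0.31, -0.95, 379.71], [0.0, 0.0, 0.0, 1.0]]
[[315.30177897 234.23946174]]
```

View pics/w1.png

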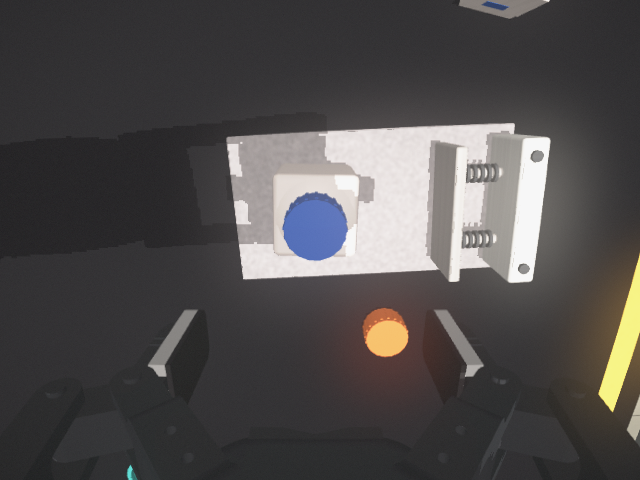

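The wrist view shows the cap's top disc at about (316,229), against a predicted (315,234). The board corners are at (227,138), (243,279) and (515,124), so I'll refit from this closer view and then grasp.

Run:
```python
from h import *
from scipy.optimize import least_squares
d=np.load("w1.npz");s=dict(K=d["K"],k1=float(d["k1"]));T=d["T"]
cap=ray(s,[(316,229)],122,T)[0];print("cap",cap)
def pts(q,P): 
    P=np.array(P,float);c,sn=np.cos(q[2]),np.sin(q[2]);return np.c_[q[0]+c*P[:,0]-sn*P[:,1],q[1]+sn*P[:,0]+c*P[:,1],P[:,2]]
def fit(P,px,q0):
    r=least_squares(lambda q:(proj(s,pts(q,P),T)-px).ravel(),q0);print(r.x.round(3),r.fun.round(1));return r.x
st=fit([(-140,75,8),(-140,-75,8),(140,75,8),(140,65,70),(140,-65,70),(60,60,71),(60,-60,71)],np.array([(227,138),(243,279),(515,124),(549,138),(532,281),(458,147),(450,280)],float),[575,59,.04])
b=fit([(35,35,84),(-35,-35,84),(-35,35,84)],np.array([(357,175),(278,256),(274,175)],float),[520,66,0])
print(b[2]-st[2],R.from_euler('z',-st[2]).apply([b[0]-st[0],b[1]-st[1],0]))
x,y=(cap[:2]+[518.3,66])/2
print(x,y)
o=down(0)
manip.move_linear([x,y,126],150,o)
print(manip.read_contact_force(),manip.read_ee_pos(),manip.finger_overhang)
manip.grasp()
print(manip.read_gripper_width(),manip.read_finger_force(),manip.read_contact_force(),manip.finger_overhang,manip.read_ee_pos())
manip.move_linear([x,y,240],120)
s,T=wrist();np.savez("w2.npz",T=T,K=s["K"],k1=s["k1"]);cv2.imwrite("pics/w2.png",s["frame"][:,:,::-1])
print(manip.read_gripper_width(),manip.read_finger_force(),manip.read_clock())
```

```text
cap [518.49663675  69.89899089 122.        ]
[5.75066e+02 6.10550e+01 5.30000e-02] [-2.2 -1.2 -0.9  1.4  0.8 -1.4  3.3 -1.3  1.6  1.6 -1.4 -0.4 -1.3  3. ]
[5.19468e+02 6.85220e+01 1.80000e-02] [ 4.2 -1.8 -2.   2.6 -2.4 -0.2]
-0.03520263170734139 [-55.1231453   10.40782771   0.        ]
518.3983183753985 67.94949544266844
[-0.7058981  -0.23381819 -0.18407489] [519.00079577  67.96768985 126.67702769] 22.0
43.31565438693729 60.63188171332513 [-1.61101181  0.47337765  7.66269695] 22.0 [518.82519552  67.99693493 127.04727815]
43.73935557757474 60.89138627198736 5.625
```

View pics/w2.png

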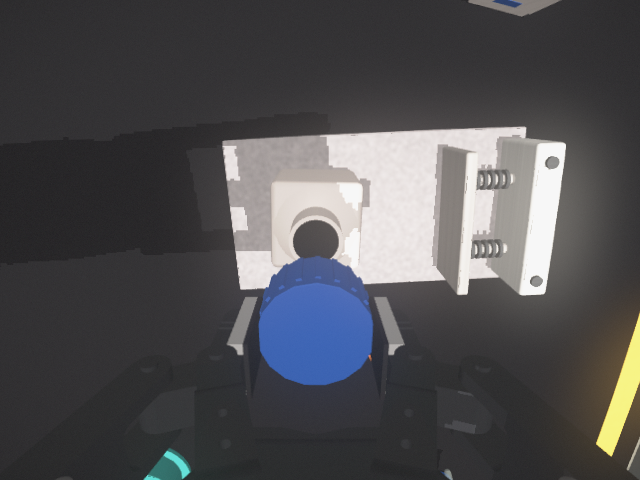

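The cap is in the grip, with its top disc at (316,334), and the bottle below is uncapped with its mouth at (316,240). I'll measure the cap's offset in the tool and place it.

Run:
```python
from h import *
d=np.load("w2.npz");s=dict(K=d["K"],k1=float(d["k1"]));T=d["T"]
p=np.array(manip.read_ee_pos())
off=ray(s,[(316,334)],p[2]-5,T)[0]-p;print("cap offset",off,"mouth",ray(s,[(316,240)],118,T))
off=np.clip(off,-4,4)
H=np.array([441.2,-303.4])-off[:2]
manip.movep([*H,160],down(0))
s,T=wrist();cv2.imwrite("pics/w3.png",s["frame"][:,:,::-1]);np.savez("w3.npz",T=T,K=s["K"],k1=s["k1"])
print(manip.read_clock(),manip.read_ee_pos(),manip.read_contact_force())
print(proj(s,[(441.2+28*np.cos(a),-303.4+28*np.sin(a),36) for a in(0,np.pi/2,np.pi)],T),proj(s,[(441.2,-303.4+r,z) for r,z in((34,36),(45,5))],T))
```

```text
cap offset [ 0.14128992  2.03527302 -5.        ] mouth [[517.97335243  69.63200567 118.        ]]
7.125 [ 441.72245783 -304.6521941   160.23943562] [-0.85308856  0.52034572  0.09289771]
[[356.17323406 239.2673337 ]
 [315.01349369 198.59942439]
 [273.71932947 239.12417546]] [[315.02814501 189.54712575]
 [315.08382977 166.64318406]]
```

View pics/w3.png

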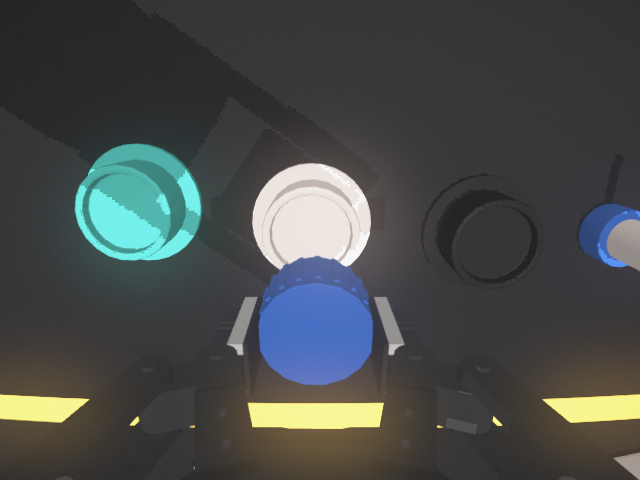

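The white holder's recess centre shows about 3.5 px left of prediction and 3 px above it, so I'll shift x by -2 and y by +2 and lower gently.

Run:
```python
from h import *
x,y=439.1-.1,-301.4-2.0
manip.move_linear([x,y,72],100)
f0=np.array(manip.read_contact_force());z=66
while z>56:
    manip.move_linear([x,y,z],25); f=np.array(manip.read_contact_force())-f0
    print(z,np.round(manip.read_ee_pos(),1),f.round(2))
    if f[2]>2: break
    z-=1
manip.ungrasp()
print(manip.read_contact_force(),manip.read_clock())
manip.move_linear([x,y,200],200)
s,T=wrist();cv2.imwrite("pics/w4.png",s["frame"][120:420,150:490][:,:,::-1]);np.savez("w4.npz",T=T,K=s["K"],k1=s["k1"])
print(manip.read_clock())
```

```text
66 [ 438.9 -303.4   66. ] [-0.68  0.02 -0.75]
65 [ 439.  -303.4   65. ] [-0.63  0.28 -1.43]
64 [ 439.  -303.4   64. ] [ 0.2   0.5  -0.17]
63 [ 438.9 -303.4   62.9] [ 0.08  0.24 -0.36]
62 [ 438.9 -303.4   61.9] [-0.76 -0.36 -1.29]
61 [ 439.1 -303.5   61.1] [-0.71 -0.56  0.31]
60 [ 439.1 -303.5   61. ] [-3.25  1.13 12.03]
[-0.30965616 -0.38696805 -0.72869899] 10.5417
11.4417
```

View pics/w4.png

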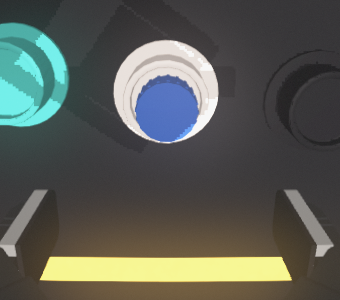

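The cap sits in the recess at crop (167,110). The bottle is about 10 mm off-centre to +y, so I'll first nudge it sideways with closed fingers at a 45° tilt, which leaves the mouth clear.

```bash
cat >> h.py <<'E'
ST=np.array([575.4,60.1,.051])
def w(x,y,z):
    c,s=np.cos(ST[2]),np.sin(ST[2]);return np.array([ST[0]+c*x-s*y,ST[1]+s*x+c*y,z])
def tilt(ang,t=45,sg=1):
    """tool tilted t below horizontal, heading ang in the station frame; closing line level"""
    a=ang+ST[2];t=np.radians(t);z=np.array([np.cos(a)*np.cos(t),np.sin(a)*np.cos(t),-np.sin(t)]);y=sg*np.array([-np.sin(a),np.cos(a),0])
    return R.from_matrix(np.c_[np.cross(y,z),y,z]).as_rotvec()
FW=23.3   # TCP to foremost tip edge, along heading
E
python3 - <<'E'
from h import *
for sg in(1,-1):
    o=tilt(-np.pi/2,45,sg)
    for p in(w(-56,110,330),w(-56,105,47),w(-56,58,47)):
        j=manip.inverse_kinematics(p,o);print(sg,None if j is None else np.round(j,2))
    o=tilt(0,45,sg)
    for p in(w(-160,0,200),w(-130,0,47),w(10,0,47)):
        j=manip.inverse_kinematics(p,o);print(' ',sg,None if j is None else np.round(j,2))
E
```

```text
1 [ 0.61  0.42  1.64 -0.64  1.56  0.73]
1 [ 0.6   0.83  1.73 -0.71  1.17  1.04]
1 [ 0.53  0.81  1.78 -0.77  1.12  1.03]
  1 [0.14 0.15 2.55 3.32 0.35 1.46]
  1 [0.13 0.78 2.5  3.21 0.92 1.58]
  1 [0.1  0.72 2.22 3.2  0.59 1.55]
-1 [ 0.61  0.42  1.64 -0.64  1.56 -2.42]
-1 [ 0.6   0.83  1.73 -0.71  1.17 -2.11]
-1 [ 0.53  0.81  1.78 -0.77  1.12 -2.11]
  -1 [ 0.14  0.15  2.55  3.32  0.35 -1.68]
  -1 [ 0.13  0.78  2.5   3.21  0.92 -1.56]
  -1 [ 0.1   0.72  2.22  3.2   0.59 -1.59]
```

Run:
```python
from h import *
manip.grasp()
o=tilt(-np.pi/2)
manip.move_linear(list(np.array(manip.read_ee_pos())*[1,1,0]+[0,0,330]),250)
manip.movep(w(-56,115,330),o)
manip.move_linear(w(-56,112,47),200)
print(manip.read_clock(),manip.read_ee_pos(),manip.read_contact_force())
manip.move_linear(w(-56,75,47),60)
f0=np.array(manip.read_contact_force())
for y in (70,68,66,64,62,60,FW+35):
    manip.move_linear(w(-56,y,47),30);print(y,(np.array(manip.read_contact_force())-f0).round(1))
print(w(-56,FW+35,47),manip.read_ee_pos())
manip.move_linear(w(-56,112,47),120)
s=manip.snapshot("top");cv2.imwrite("pics/t2.png",cv2.resize(s["frame"][140:300,240:400],None,fx=3.7,fy=3.7,interpolation=cv2.INTER_CUBIC)[:,:,::-1])
print(manip.read_clock())
```

```text
16.1917 [514.27428445 169.39437759  47.88408   ] [ 0.43511317  0.13566382 -0.23926672]
70 [-0.7 -0.6 -0.8]
68 [-0.3 -0.8 -0.6]
66 [ 0.6 -0.3 -0.8]
64 [ 1.1  0.5 -1.5]
62 [ 0.2  0.9 -0.8]
60 [ 0.3  1.4 -0.5]
58.3 [-0.2  0.9 -0.7]
[516.50080097 115.4694352   47.        ] [516.44354138 115.30603262  47.01426602]
19.425
```

View pics/t2.png

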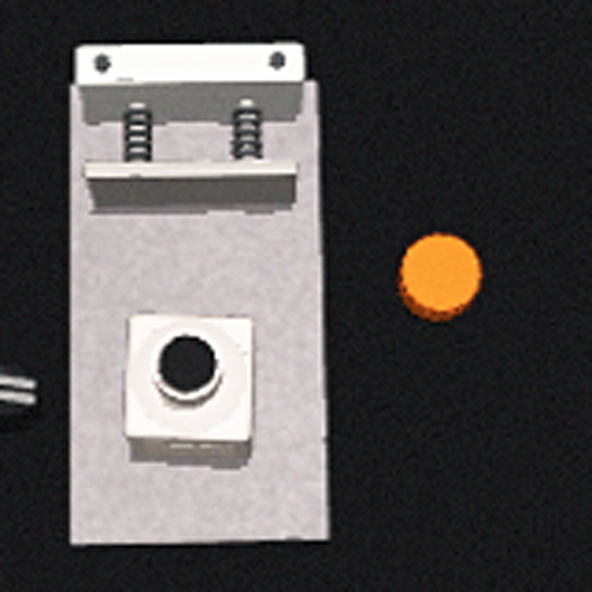

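The arm is withdrawn to the left. The bottle looks nearly square, with its mouth at crop (188,362).

Run:
```python
from h import *
from scipy.optimize import least_squares
s=manip.snapshot("top")
cp=lambda p:(np.array(p,float)+.5)/3.7+[239.5,139.5]
def pts(q,P): 
    P=np.array(P,float);c,sn=np.cos(q[2]),np.sin(q[2]);return np.c_[q[0]+c*P[:,0]-sn*P[:,1],q[1]+sn*P[:,0]+c*P[:,1],P[:,2]]
def fit(P,px,q0):
    r=least_squares(lambda q:(proj(s,pts(q,P))-px).ravel(),q0);print(r.x.round(3),r.fun.round(1));return r.x
st=fit([(-140,75,8),(-140,-75,8),(140,65,70),(140,-65,70),(60,60,71),(60,-60,71),(140,75,8),(116,-75,8)],cp([(70,544),(329,540),(78,45),(304,43),(86,175),(296,178),(71,84),(319,110)]),[575,59,.05])
b=fit([(35,35,84),(35,-35,84),(-35,-35,84),(-35,35,84)],cp([(128,315),(253,317),(251,436),(127,436)]),[518,58,0])
m=ray(s,cp([(188,362)]),118)[0]
for q in (b,m): print(R.from_euler('z',-st[2]).apply([q[0]-st[0],q[1]-st[1],0]))
```

```text
[5.77214e+02 5.88470e+01 5.00000e-02] [-0.2  0.2  0.2 -0.1 -0.4 -0.3  0.1 -0.6 -0.3  0.7  0.7 -0.9 -0.2 -0.6
  0.1  1.7]
[5.20611e+02 5.78940e+01 2.60000e-02] [-0.4 -0.8  0.5 -1.1  0.8  1.  -0.8  0.8]
[-56.58010729   1.86264679   0.        ]
[-55.82362026   1.49004345   0.        ]
```

The bottle is still +1.7 mm off, so I'll give it a second small nudge and then go round to the back and push forward.

Run:
```python
from h import *
manip.move_linear(w(-56,70,47),120)
manip.move_linear(w(-56,FW+35-1.8,47),40)
manip.move_linear(w(-56,100,47),120)
manip.move_linear(w(-56,115,300),250)
o=tilt(0)
for z in(330,300,250,200):
    if manip.inverse_kinematics(w(-160,-1.7,z),o) is not None: break
print(z)
manip.movep(w(-160,-1.7,z),o)
print(manip.read_clock(),np.round(manip.read_qpos(),2))
manip.move_linear(w(-150,-1.7,47),150)
s=manip.snapshot("top");cv2.imwrite("pics/t3.png",cv2.resize(s["frame"][140:300,240:400],None,fx=3.7,fy=3.7,interpolation=cv2.INTER_CUBIC)[:,:,::-1])
print(manip.read_clock(),np.round(manip.read_ee_pos(),1),w(-150,-1.7,47),manip.read_contact_force())
```

```text
330
23.9083 [ 0.13 -0.25  2.4  -0.26  0.22 -1.26]Traceback (most recent call last):
  File "<stdin>", line 12, in <module>
plant.MotionError: the arm cannot follow that straight line within its joint ranges
```

Run:
```python
from h import *
for sg in(1,-1):
  o=tilt(0,45,sg)
  for z in(220,180,140,47):
    j=manip.inverse_kinematics(w(-150,-1.7,z),o);print(sg,z,None if j is None else np.round(j,2))
```

```text
1 220 [0.12 0.09 2.51 3.35 0.25 1.42]
1 180 [0.12 0.24 2.54 3.27 0.43 1.51]
1 140 [0.12 0.41 2.56 3.23 0.61 1.55]
1 47 [0.12 0.8  2.54 3.2  0.99 1.59]
-1 220 [ 0.12  0.09  2.51  3.35  0.25 -1.72]
-1 180 [ 0.12  0.24  2.54  3.27  0.43 -1.63]
-1 140 [ 0.12  0.41  2.56  3.23  0.61 -1.59]
-1 47 [ 0.12  0.8   2.54  3.2   0.99 -1.55]
```

Run:
```python
from h import *
o=tilt(0,45,-1)
manip.movep(w(-150,-1.7,220),o)
manip.move_linear(w(-150,-1.7,47),150)
s=manip.snapshot("top");cv2.imwrite("pics/t3.png",cv2.resize(s["frame"][140:300,240:400],None,fx=3.7,fy=3.7,interpolation=cv2.INTER_CUBIC)[:,:,::-1])
print(manip.read_clock(),np.round(manip.read_ee_pos(),1),w(-150,-1.7,47),manip.read_contact_force(),manip.read_gripper_width())
```

```text
28.2833 [426.   50.8  47.7] [425.68169514  50.75552621  47.        ] [1.12883266 0.58718531 0.36749347] 0.019167751528318726
```

View pics/t3.png

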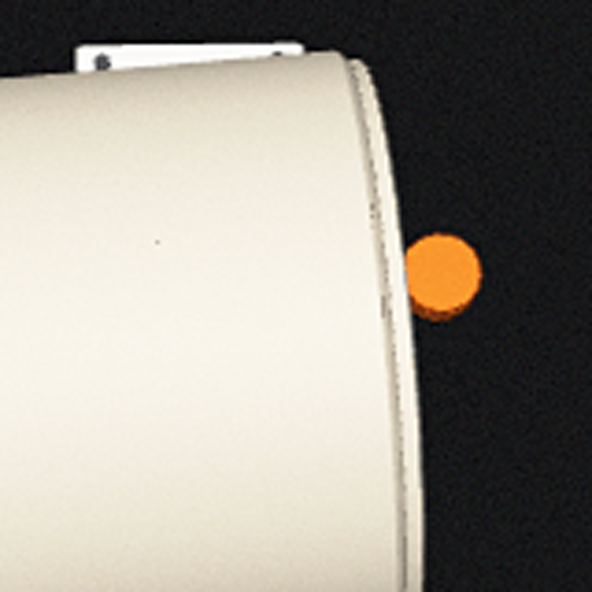

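The top camera is blocked by the arm, so I'll push on force and position and keep the last picture for the scene camera at the end.

Run:
```python
from h import *
h=np.array([np.cos(ST[2]),np.sin(ST[2]),0])
sx=lambda:float((np.array(manip.read_ee_pos())-[*ST[:2],0])@h)
def F(n=4):
    v=[]
    for _ in range(n): v.append(np.array(manip.read_contact_force()));manip.pause(.02)
    return np.mean(v,0)
manip.move_linear(w(-122,-1.7,47),80);f0=F()
manip.move_linear(w(-46,-1.7,47),40);D=[]
print("sliding",-(F()-f0)@h)
x=-44
while x<=-14:
    manip.move_linear(w(x,-1.7,47),30);f=F()-f0;D.append((x,sx(),-f@h,f[2],f@[-h[1],h[0],0]))
    if D[-1][2]>10: break
    x+=3
print(np.round(D,1),manip.read_clock())
```

```text
sliding 1.0401239307107937
[[-44.  -43.8   0.7  -0.1   0.5]
 [-41.  -40.5   0.5   0.3   0.8]
 [-38.  -37.6  -0.1   0.1   0.2]
 [-35.  -34.7  -0.   -0.2   0.1]
 [-32.  -31.7   0.3  -0.1   0.2]
 [-29.  -29.    1.2  -0.5   1.1]
 [-26.  -26.3   3.2  -0.2   0.7]
 [-23.  -23.6   4.8  -0.3   2. ]
 [-20.  -20.9   6.5   1.5   2. ]
 [-17.  -18.5   8.9   4.3   2.3]
 [-14.  -16.1  12.2   6.6   2.8]] 34.45
```

Run:
```python
from h import *
print(manip.read_ee_pos(),w(-14,-1.7,47),manip.read_contact_force(),manip.read_wrist_torque(),manip.read_clock())
s=manip.snapshot("scene");cv2.imwrite("pics/s2.png",cv2.resize(s["frame"][215:395,210:400],None,fx=3.3,fy=3.3,interpolation=cv2.INTER_CUBIC)[:,:,::-1])
```

```text
[559.41872666  57.767343    46.56921709] [561.50486547  57.68851985  47.        ] [-12.58763658   1.71271852   6.17595481] [0.22432574 0.90780258 0.33744179] 34.45
```

View pics/s2.png

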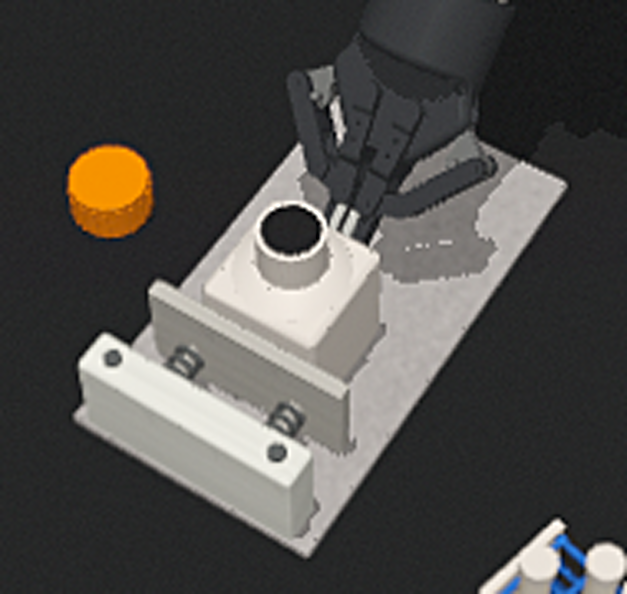

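The bottle is flush against the plate, with its mouth at crop (291,232) and the plate's back top edge running from (150,290) to (340,393). I'll work out the plate travel from these.

Run:
```python
from h import *
from scipy.optimize import least_squares
s=manip.snapshot("scene")
cp=lambda p:(np.array(p,float)+.5)/3.3+[209.5,214.5]
fx=[(140,75,8),(140,-75,8),(-140,75,8),(116,-65,70),(116,65,70),(140,-65,70)]
pl=[(70,-60,71),(70,60,71),(60,60,71),(60,-60,71)]
px=cp([(307,555),(75,418),(566,185),(105,333),(312,455),(80,365),(150,290),(340,393),(353,382),(160,281),(291,232)])
def res(q):
    P=np.array(fx+[(x+q[3],y,z) for x,y,z in pl]+[(q[4],q[5],118)],float)
    c,sn=np.cos(q[2]),np.sin(q[2]);W=np.c_[q[0]+c*P[:,0]-sn*P[:,1],q[1]+sn*P[:,0]+c*P[:,1],P[:,2]]
    return (proj(s,W)-px).ravel()
r=least_squares(res,[575,59,.05,15,40,0]);print(r.x.round(3),r.fun.reshape(-1,2).round(1))
```

```text
[5.76597e+02 6.05510e+01 5.30000e-02 1.31370e+01 3.97010e+01 1.32600e+00] [[ 0.3  0.5]
 [-0.8 -0.1]
 [ 0.6 -0.4]
 [-0.5 -0.4]
 [ 1.2 -0.7]
 [-1.5  0.2]
 [-0.4  0. ]
 [ 1.   1.4]
 [ 0.2  0.3]
 [-0.1 -1.4]
 [ 0.  -0. ]]
```

The plate is at about 14 mm, and the camera and the contact onset at TCP -30.6 agree. It needs about 6 mm more, and I'll relieve the slight downward force as I go.

Run:
```python
from h import *
h=np.array([np.cos(ST[2]),np.sin(ST[2]),0])
sx=lambda:float((np.array(manip.read_ee_pos())-[*ST[:2],0])@h)
def F():
    v=[]
    for _ in range(5): v.append(np.array(manip.read_contact_force()));manip.pause(.02)
    return np.mean(v,0)
x,z=-14,47.5
for i in range(10):
    manip.move_linear(w(x,-1.7,z),20);f=F();e=sx();print(x,z,round(e,1),np.round(manip.read_ee_pos(),1)[2],f.round(1))
    if abs(e+10.6)<.5: break
    x+=float(np.clip(-10.6-e,-1.5,1.5))
    if f[2]>2.5: z+=.5
manip.pause(.5);print(sx(),F(),manip.read_clock())
s=manip.snapshot("scene");cv2.imwrite("pics/s3.png",s["frame"][:,:,::-1])
# plate back top edge shift, compared by matching of the mouth patch
a=cv2.imread("pics/s2.png");b=cv2.resize(s["frame"][215:395,210:400],None,fx=3.3,fy=3.3,interpolation=cv2.INTER_CUBIC)[:,:,::-1]
for n,(x0,y0,x1,y1) in dict(neck=(245,190,340,295),plateR=(325,370,365,465)).items():
    r=cv2.matchTemplate(np.ascontiguousarray(b),a[y0:y1,x0:x1],cv2.TM_CCOEFF_NORMED);_,v,_,l=cv2.minMaxLoc(r);print(n,v,l[0]-x0,l[1]-y0)
c=np.array([[576.6+np.cos(.053)*t,60.55+np.sin(.053)*t,118] for t in(40,45)]);print("px for 5 mm",3.3*np.diff(proj(s,c),axis=0))
```

```text
-14 47.5 -16.1 46.7 [-10.8   2.4   2.7]
-12.5 48.0 -14.8 46.8 [-9.1  2.6 -0.4]
-11.0 48.0 -13.7 46.8 [-10.9   2.7   0.9]
-9.5 48.0 -12.5 46.7 [-12.3   3.    2.6]
-8.0 48.5 -11.1 46.8 [-10.8   3.2  -1.1]
-11.057478763885925 [-10.86501589   3.26423192  -0.6491512 ] 36.8
neck 0.9796410799026489 -5 7
plateR 0.9473843574523926 -5 7
px for 5 mm [[-5.46282523  6.8748907 ]]
```

Run:
```python
from h import *
manip.move_linear(w(-7.4,-1.7,48.6),15);manip.pause(.6)
print(manip.read_ee_pos(),manip.read_contact_force(),manip.read_qvel(),manip.read_clock())
print(manip.sign_off())
```

```text
[564.84509784  58.20452654  46.85307634] [-11.4171706    3.42160318   0.19140656] [-0.00245804 -0.00020429 -0.0007655   0.00138837 -0.0005942  -0.00114065] 37.7
the job is handed in; nothing more can be done
None
```

I handed the job in at 37.7 s: the blue cap is in the white holder, and the arm is still pressing the bottle against the stop plate, about 1 mm off the middle. The plate is pushed back an estimated 19–20 mm, and the wrist reads about 11 N including board friction.

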